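# Size a jar stopper in the stepped gauge

## Task

Take the wooden jar stopper that stands on the round grey felt mat and find its size in the stepped gauge: press it lightly, upright, on each hole in turn, one after the other from the smallest upward, and leave it standing fully home in the first hole that it enters. Never press it on the gauge with more than 30 N, never put it into a hole larger than its own, and leave the two other stoppers, the jar, the potted plant and the pencil where they are.

Things in the scene. Friction and masses are not known exactly. Their poses are not given: they have to be found in the camera images.
- plug_p_center (a point): centre (on the axis, 23 mm above the underside) of one of three like beech jar stoppers: round plug 16 mm tall, 38, 43 or 48 mm in diameter (one of each, not told by these names), foot bevelled 1.5 mm wide and 2.5 mm tall; above it, on the same axis, a straight round knob, 24 mm across, 30 mm tall, alike on all three. 46 mm tall in all, about 80 g; z up its axis
- plug_q_center (a point): centre (on the axis, 23 mm above the underside) of one of three like beech jar stoppers: round plug 16 mm tall, 38, 43 or 48 mm in diameter (one of each, not told by these names), foot bevelled 1.5 mm wide and 2.5 mm tall; above it, on the same axis, a straight round knob, 24 mm across, 30 mm tall, alike on all three. 46 mm tall in all, about 80 g; z up its axis
- plug_r_center (a point): centre (on the axis, 23 mm above the underside) of one of three like beech jar stoppers: round plug 16 mm tall, 38, 43 or 48 mm in diameter (one of each, not told by these names), foot bevelled 1.5 mm wide and 2.5 mm tall; above it, on the same axis, a straight round knob, 24 mm across, 30 mm tall, alike on all three. 46 mm tall in all, about 80 g; z up its axis
- mat: round grey felt mat, 90 mm in diameter and 4 mm thick, fixed to the bench; the stopper to be sized stands on it at the start, up to 20 mm off its middle; origin at the centre of its underside
- board: thin dark wooden board, 85 x 190 x 4 mm, fixed, on which the two stoppers not wanted stand; origin at the centre of its underside
- gauge: stepped gauge: fixed wooden block 76 mm (its x) by 256 mm (its y) and 20 mm tall with four blind holes in a row along its y axis, at y = -93, -32, 30 and 93 mm (x = 0), growing towards +y; origin at the centre of its underside
- gauge_hole0 (a point): centre of the mouth, at the top face, of hole 1 of the gauge: round, blind, 34.5 mm in diameter, 14 mm deep, mouth bevelled 1 mm. z up. A fitting stopper has 1.5 mm of play in diameter and, fully home, its centre is 9 mm above this point; one too large stays on the mouth, centre 22 to 23 mm above
- gauge_hole1 (a point): centre of the mouth, at the top face, of hole 2 of the gauge: round, blind, 39.5 mm in diameter, 14 mm deep, mouth bevelled 1 mm. z up. A fitting stopper has 1.5 mm of play in diameter and, fully home, its centre is 9 mm above this point; one too large stays on the mouth, centre 22 to 23 mm above
- gauge_hole2 (a point): centre of the mouth, at the top face, of hole 3 of the gauge: round, blind, 44.5 mm in diameter, 14 mm deep, mouth bevelled 1 mm. z up. A fitting stopper has 1.5 mm of play in diameter and, fully home, its centre is 9 mm above this point; one too large stays on the mouth, centre 22 to 23 mm above
- gauge_hole3 (a point): centre of the mouth, at the top face, of hole 4 of the gauge: round, blind, 49.5 mm in diameter, 14 mm deep, mouth bevelled 1 mm. z up. A fitting stopper has 1.5 mm of play in diameter and, fully home, its centre is 9 mm above this point; one too large stays on the mouth, centre 22 to 23 mm above
- jar: bystander: closed glass jar, 60 mm in diameter, 75 mm tall, loose; origin at the centre of its underside. Leave it
- succulent: bystander: succulent in a terracotta pot, 80 mm wide, about 120 mm tall, loose; origin at the centre of its underside. Leave it
- pencil: bystander: pencil lying on the bench along its x axis, 150 mm long, 7 mm thick, loose; origin at the middle of its underside. Leave it
Things that resemble listed ones, but are neither listed nor needed, are in the scene too. What is shaped like the part that bears plug_p_center but black or yellow is not meant.

How it is judged:
On the way, in this order (a step that is already met when the one before it is completed fails the run):
1. the stopper from the mat is tried on the smallest hole: pressed on its mouth with over 1 N, within 6 mm of its centre (((horizontal distance between each of plug_r_center, plug_p_center, plug_q_center and mat above 0.08 m and horizontal distance between plug_r_center and gauge_hole0 below 0.006 m and ((contact force between plug_r and gauge above 1 N and z of plug_r_center in the frame of gauge_hole0 below 0.027 m) or z of plug_r_center in the frame of gauge_hole0 below 0.019 m)) or (horizontal distance between each of plug_r_center, plug_p_center, plug_q_center and mat above 0.08 m and horizontal distance between plug_p_center and gauge_hole0 below 0.006 m and ((contact force between plug_p and gauge above 1 N and z of plug_p_center in the frame of gauge_hole0 below 0.027 m) or z of plug_p_center in the frame of gauge_hole0 below 0.019 m)) or (horizontal distance between each of plug_r_center, plug_p_center, plug_q_center and mat above 0.08 m and horizontal distance between plug_q_center and gauge_hole0 below 0.006 m and ((contact force between plug_q and gauge above 1 N and z of plug_q_center in the frame of gauge_hole0 below 0.027 m) or z of plug_q_center in the frame of gauge_hole0 below 0.019 m)))), for 0.05 s.
2. then it is tried on the second hole in the same way: it is pressed on the mouth, or it enters (((horizontal distance between each of plug_r_center, plug_p_center, plug_q_center and mat above 0.08 m and horizontal distance between plug_r_center and gauge_hole1 below 0.006 m and ((contact force between plug_r and gauge above 1 N and z of plug_r_center in the frame of gauge_hole1 below 0.027 m) or z of plug_r_center in the frame of gauge_hole1 below 0.019 m)) or (horizontal distance between each of plug_r_center, plug_p_center, plug_q_center and mat above 0.08 m and horizontal distance between plug_p_center and gauge_hole1 below 0.006 m and ((contact force between plug_p and gauge above 1 N and z of plug_p_center in the frame of gauge_hole1 below 0.027 m) or z of plug_p_center in the frame of gauge_hole1 below 0.019 m)) or (horizontal distance between each of plug_r_center, plug_p_center, plug_q_center and mat above 0.08 m and horizontal distance between plug_q_center and gauge_hole1 below 0.006 m and ((contact force between plug_q and gauge above 1 N and z of plug_q_center in the frame of gauge_hole1 below 0.027 m) or z of plug_q_center in the frame of gauge_hole1 below 0.019 m)))).
3. then, if it has entered the second hole, it is fully home there and let go; if not, it is tried on the third hole in the same way ((((horizontal distance between each of plug_r_center, plug_p_center, plug_q_center and mat above 0.08 m and horizontal distance between plug_r_center and gauge_hole1 below 0.004 m and z of plug_r_center in the frame of gauge_hole1 below 0.0115 m and angle between plug_r_center's own z axis and vertical below 0.08 rad) and contact force between the fingers and plug_r below 0.1 N) or (horizontal distance between each of plug_r_center, plug_p_center, plug_q_center and mat above 0.08 m and horizontal distance between plug_p_center and gauge_hole2 below 0.006 m and ((contact force between plug_p and gauge above 1 N and z of plug_p_center in the frame of gauge_hole2 below 0.027 m) or z of plug_p_center in the frame of gauge_hole2 below 0.019 m)) or (horizontal distance between each of plug_r_center, plug_p_center, plug_q_center and mat above 0.08 m and horizontal distance between plug_q_center and gauge_hole2 below 0.006 m and ((contact force between plug_q and gauge above 1 N and z of plug_q_center in the frame of gauge_hole2 below 0.027 m) or z of plug_q_center in the frame of gauge_hole2 below 0.019 m)))).
At the end, for the whole second after the job is handed in: The stopper from the mat stands at rest in the smallest hole that takes it (38, 43, 48 mm: second, third, fourth hole), within 4 mm of its axis, within 2.5 mm of fully home, upright within 4.5 degrees. No stopper is on the mat; the other two are on the board (((horizontal distance between each of plug_r_center, plug_p_center, plug_q_center and mat above 0.08 m and horizontal distance between plug_r_center and gauge_hole1 below 0.004 m and z of plug_r_center in the frame of gauge_hole1 below 0.0115 m and angle between plug_r_center's own z axis and vertical below 0.08 rad) or (horizontal distance between each of plug_r_center, plug_p_center, plug_q_center and mat above 0.08 m and horizontal distance between plug_p_center and gauge_hole2 below 0.004 m and z of plug_p_center in the frame of gauge_hole2 below 0.0115 m and angle between plug_p_center's own z axis and vertical below 0.08 rad) or (horizontal distance between each of plug_r_center, plug_p_center, plug_q_center and mat above 0.08 m and horizontal distance between plug_q_center and gauge_hole3 below 0.004 m and z of plug_q_center in the frame of gauge_hole3 below 0.0115 m and angle between plug_q_center's own z axis and vertical below 0.08 rad)) and linear speed of each of plug_r, plug_p, plug_q below 0.02 m/s); the robot touches nothing.
It fails at once if a stopper is pressed on the gauge with more than 30 N (contact force between any of plug_r, plug_p, plug_q and gauge above 30 N).
It fails at once if a stopper is put into a hole larger than its own ((horizontal distance between plug_r_center and gauge_hole2 below 0.012 m and z of plug_r_center in the frame of gauge_hole2 below 0.017 m) or (horizontal distance between plug_r_center and gauge_hole3 below 0.012 m and z of plug_r_center in the frame of gauge_hole3 below 0.017 m) or (horizontal distance between plug_p_center and gauge_hole3 below 0.012 m and z of plug_p_center in the frame of gauge_hole3 below 0.017 m)).
It fails at once if one of the stoppers on the board is moved by more than 25 mm (distance of each of plug_p_center, plug_q_center from where it was at the start of the episode above 0.025 m or distance of each of plug_p_center, plug_r_center from where it was at the start of the episode above 0.025 m or distance of each of plug_q_center, plug_r_center from where it was at the start of the episode above 0.025 m).
It fails at once if the jar, the potted succulent or the pencil is moved by more than 30 mm (distance of any of jar, succulent, pencil from where it was at the start of the episode above 0.03 m).
It also fails if it takes over 58 s, if anything falls off the work surface, if the arm or the gripper's body presses on something with over 40 N, if the wrist force passes 120 N, or if a joint passes its speed limit or range.

## Robot

A 6-joint arm with a two-finger parallel gripper is mounted at the origin on the work surface. World frame = base frame: x ahead of the robot, y to its left, z up, the work surface at z = 0. Lengths are in m, angles in rad, forces in N, time in s.
With the tool pointing down it reaches from about 0.25 to 0.775 m from the base axis. Payload 4 kg.
Tool frame: the origin (TCP) lies at the centre of the arm's flange, where the gripper is bolted on; the fingertips stand 199 mm ahead of it and the grasp point (between the pads) lies 180 mm ahead of it; z points along the fingers, y is the line along which they close (so a half turn about z gives the same grasp; the last joint's range is limited). The gripper opens to 94 mm and grips with 3 to 60 N. Pads are 16 mm wide; open, the fingers measure 119 mm over their backs; the gripper's body (75 mm by 177 mm) begins 78 mm behind the grasp point.
Start: joints at [1.139, 0.087, 1.371, -0, 1.684, -0.103], TCP at [0.178, 0.521, 0.405] pointing down, gripper open.
Joint ranges: [-3.1, 3.1], [-0.76, 2.03], [0.27, 2.55], [-1.08, 4.22], [0.17, 2.65], [-2.57, 2.57]. Speed limits (rad/s): [2.79, 2.79, 3.14, 3.14, 3.14, 3.14].

## Interface

Orientations are given as a unit quaternion [w, x, y, z].
In Python, from cell import r, eyes gives the robot as it stands. The module is installed in compiled form; this text tells all that it offers.
- The arm moves only by the tool play_rows, never from a script. Its arguments are lists of equal length, an entry for each row: "claw": the closure, from 0 (fully open) to 1 (shut); "slide": the shift along the tool's x, y, z in mm, a list of three; "twist": the turn about the tool's z in degrees. A call has 1 to 10 rows; each row shifts and turns the commanded pose from where the row before left it, along the tool's axes as they then stand; what a row does not reach is not made up. A row lasts 1/10 s, in which the tool goes at most 50 mm and 8.59 degrees, less where a joint would pass 70% of its speed; a pose out of reach is approached as far as the arm can. A call is refused whole if a number of a shift passes 50 or a number of a turn 8.59, either way. A call with a gripper value outside its range is refused whole. The fingers move at their own pace and stop on an object; "squeeze" is the grip in N (left out, the last holds). Time passes only in rows, so rows that do not move let the fingers close. It gives the time, the measured TCP pose, the force, the opening and the grip force at its end, in the units of the state.
- r.observe(): the state, without advancing time (a new reading comes with each control period).
- eyes.read_camera(name): name is "scene" or "top" or "wrist"; returns (picture, depth): 420x560x3 uint8, blue, green, red; 420x560 float32, m along the optical axis (not along the pixel's ray), 0 where there is no reading.
- eyes.camera_params(name): a dict with "mtx" (3x3 intrinsics, pixels), "R" (3x3) and "t" (3): a world point X has camera coordinates R X + t. Camera axes: x right, y down, z forward; pixel columns grow to the right and rows downward; lengths in m; the calibration is good to about 2 mm. The wrist camera is an equidistant fisheye: a pixel r from the principal point sees the ray r / f radians off the axis. A picture is of the moment at which its call begins: read the wrist's pose just before it. camera_params takes no time and is no camera call; for the wrist camera it gives the pose at the moment of the call.
- r.sign_off(): hands the job in; it is judged then, once.
The state is a dict: "t": time; "q": joint angles; "joint_vel": joint speeds; "tau": joint torques, N m; "ee_pos": TCP position; "orientation": TCP orientation; "force": force on the tool from outside, world axes, zero at the start; "moment": the same for the moment, N m; "width": finger opening in m; "grasp_force": force on a finger pad.
Only numpy, scipy, OpenCV 4.12 (cv2) and the standard library are available. Lean on these libraries where they do the work, as an engineer would, in place of code of your own. Each camera call takes 0.05 s, during which the arm holds its last target. There are 200 camera calls.

## Working session

There is one attempt and no reset: what is moved stays moved. The work goes in short steps, Python scripts to look and compute and a tool call to move; the robot and the scene stay as the last step left them, time stands still between calls to the robot, and variables do not carry over. Pictures are saved under pics/ and viewed, at most 10 in all, crops included, and the job is handed in when it is done.

Besides the shell and the picture viewer there is one more tool, called after "Emit:" as name(argument=value, ...) on one line, values as JSON. play_rows: Moves the arm, as the interface text tells. Its arguments: {"type":"object","properties":{"claw":{"type":"array","items":{"type":"number"}},"slide":{"type":"array","items":{"type":"array","items":{"type":"number"}}},"twist":{"type":"array","items":{"type":"number"}},"squeeze":{"type":"number"}},"required":["claw","slide","twist"]}

```bash
mkdir -p pics
python3 - <<'E'
from cell import r, eyes
import cv2, numpy as np
s=r.observe(); print({k:np.round(s[k],3).tolist() for k in ('t','ee_pos','orientation','force','width')})
for n in ('top','scene'):
    p,d=eyes.read_camera(n); c=eyes.camera_params(n)
    np.savez(n+'0.npz',p=p,d=d,**c); cv2.imwrite(f'pics/{n}0.png',p)
    print(n,c['mtx'].round(1).tolist(),c['R'].round(3).tolist(),c['t'].round(3).tolist())
E
```

```text
{'t': 0.0, 'ee_pos': [0.178, 0.52, 0.404], 'orientation': [-0.0, 0.164, 0.987, -0.001], 'force': [0.269, 0.248, 0.964], 'width': 0.094}
top [[459.3, 0.0, 274.4], [0.0, 459.3, 206.0], [0.0, 0.0, 1.0]] [[-0.015, -1.0, -0.014], [-0.995, 0.016, -0.1], [0.1, 0.013, -0.995]] [-0.004, 0.56, 0.843]
scene [[435.6, 0.0, 284.7], [0.0, 435.6, 211.3], [0.0, 0.0, 1.0]] [[-0.755, 0.655, 0.019], [0.398, 0.481, -0.781], [-0.521, -0.582, -0.624]] [0.442, -0.163, 1.297]
```

View pics/top0.png

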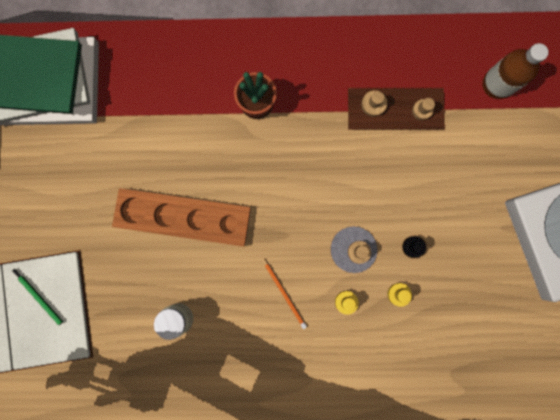

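View pics/scene0.png

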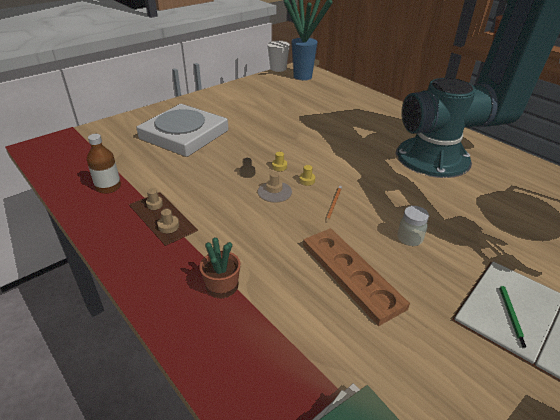

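The top view shows the gauge at (182,217), with its smallest hole at the right end (228,224), and the mat at (354,249). Candidates are beech stoppers at (360,251) on the mat and at (375,102) and (425,107) on the board, plus a black lookalike at (414,246) and yellow ones at (347,303) and (400,295). The one at (360,251) fits, being beech and on the grey mat. Next I measure it and confirm it in a crop.

```bash
cat > h.py <<'E'
import numpy as np, cv2
def load(n): return dict(np.load(n+'.npz'))
def ray(c,uv,z):
    uv=np.atleast_2d(uv).astype(float); d=np.c_[uv,np.ones(len(uv))]@np.linalg.inv(c['mtx']).T@c['R']
    o=-c['R'].T@c['t']; return o+d*((z-o[2])/d[:,2])[:,None]
def cloud(c):
    h,w=c['d'].shape; v,u=np.mgrid[:h,:w]; d=c['d'].ravel()
    P=(np.c_[u.ravel(),v.ravel(),np.ones(h*w)]@np.linalg.inv(c['mtx']).T)*d[:,None]
    return ((P-c['t'])@c['R']).reshape(h,w,3)
E
python3 - <<'E'
from h import *
for n in ('top0','scene0'):
    c=load(n); W=cloud(c); z=W[...,2]; hsv=cv2.cvtColor(c['p'],cv2.COLOR_BGR2HSV)
    if n=='top0':
        print('bench z',np.median(z[150:180,200:330]))
        for nm,(u,v) in dict(g=(182,217),h0=(228,224),mat=(340,255),stop=(362,247)).items(): print(nm,hsv[v,u],W[v,u].round(4))
        m=(z[...]>0.012)&(z<0.03); m[:,:105]=0; m[:,260:]=0; m[:180]=0; m[250:]=0
    else:
        m=(z>0.012)&(z<0.03)&(abs(W[...,0]-ctr[0])<.1)&(abs(W[...,1]-ctr[1])<.16)
    cs=max(cv2.findContours(m.astype(np.uint8),cv2.RETR_EXTERNAL,cv2.CHAIN_APPROX_NONE)[0],key=cv2.contourArea)[:,0]
    P=ray(c,cs,0.02)[:,:2]; rc=cv2.minAreaRect((P*1000).astype(np.float32)); print(n,'gauge rect',rc)
    ctr=np.array(rc[0])/1000
    # knob top: points z .044-.056 near mat
    if n=='top0': sp=ray(c,(361,250),.05)[0,:2]; print('sp',sp)
    k=(z>.042)&(z<.06)&(np.hypot(W[...,0]-sp[0],W[...,1]-sp[1])<.03)
    K=W[k]; print('knob',len(K),K.mean(0).round(4),np.ptp(K,0).round(4),np.median(K[:,2]),cv2.minEnclosingCircle((K[:,:2]*1000).astype(np.float32)))
c=load('top0')
cv2.imwrite('pics/crop.png',cv2.resize(np.vstack([c['p'][215:285,310:430],c['p'][180:255,100:260][:70,-155:-35]]),None,fx=4,fy=4,interpolation=cv2.INTER_CUBIC))
E
```

```text
bench z 0.0017181953012456253
g [ 11 168 168] [0.5419 0.1637 0.0228]
h0 [ 12 167 174] [0.528  0.0775 0.0085]
mat [145  13 122] [ 0.4652 -0.1371  0.0066]
stop [ 16 120 176] [ 0.4795 -0.172   0.0504]
top0 gauge rect ((541.6998291015625, 166.6534881591797), (257.3916015625, 76.12183380126953), 80.74323272705078)
sp [ 0.47409787 -0.1700674 ]
knob 140 [ 0.47   -0.1711  0.0511] [0.0219 0.0226 0.0129] 0.0513511606207484 ((469.8836364746094, -171.39776611328125), 11.839838981628418)
scene0 gauge rect ((548.9102172851562, 167.97421264648438), (260.1403503417969, 82.21839141845703), 80.72808074951172)
knob 58 [ 0.4766 -0.1693  0.0483] [0.024  0.0248 0.0112] 0.049031716079304795 ((474.6491394042969, -171.16580200195312), 13.64456844329834)
```

View pics/crop.png

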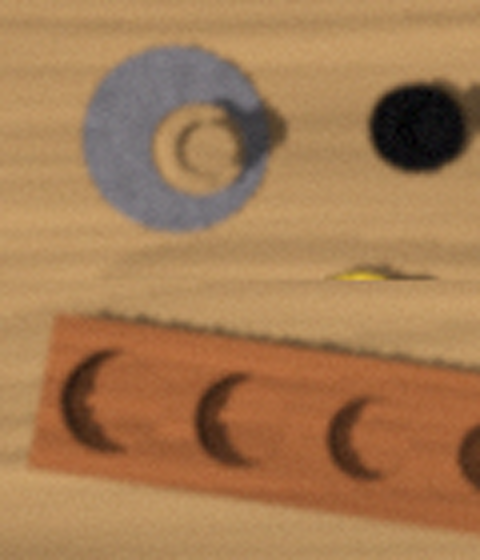

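The crop confirms the beech stopper on the grey felt at about (362,251); the black one stands apart at (414,246). The gauge measures 257 x 76 mm, as it should. I'll move over the gauge and look from the wrist camera.

Emit:
play_rows(claw=[0.2,0.2,0.2,0.2,0.2,0.2,0.2,0.2,0.2,0.2], slide=[[-41,-28,0],[-41,-28,0],[-41,-28,0],[-41,-28,0],[-41,-28,0],[-41,-28,0],[-41,-28,0],[-41,-28,0],[-41,-28,0],[-41,-28,0]], twist=[0,0,0,0,0,0,0,0,0,0])

```text
t: 1.1
ee_pos: [0.4759, 0.1212, 0.4043]
orientation: [-0.0, 0.164, 0.987, 0.0]
force: [0.7, 0.7, -0.5]
width: 0.075
grasp_force: 0.0
```

Emit:
play_rows(claw=[0.2,0.2,0.2], slide=[[0,0,0],[0,0,0],[0,0,0]], twist=[0,0,0])

```text
t: 1.4
ee_pos: [0.4748, 0.1238, 0.4044]
orientation: [-0.001, 0.163, 0.987, 0.0]
force: [-0.4, 0.1, 0.4]
width: 0.0751
grasp_force: 0.0
```

Run:
```python
from cell import r, eyes
import cv2, numpy as np
s=r.observe(); print({k:np.round(s[k],4).tolist() for k in ('t','ee_pos','orientation','force','width')})
c=eyes.camera_params('wrist'); p,d=eyes.read_camera('wrist')
np.savez('wrist1.npz',p=p,d=d,**c); cv2.imwrite('pics/wrist1.png',p)
print(c['mtx'].round(1).tolist(),c['R'].round(3).tolist(),(-c['R'].T@c['t']).round(3).tolist())
for n in ('top',):
    p,d=eyes.read_camera(n); c=eyes.camera_params(n); np.savez(n+'1.npz',p=p,d=d,**c)
```

```text
{'t': 1.4, 'ee_pos': [0.4748, 0.1238, 0.4044], 'orientation': [-0.0005, 0.1632, 0.9866, 0.0002], 'force': [-0.3736, 0.0878, 0.3728], 'width': 0.0751}
[[325.2, 0.0, 277.1], [0.0, 325.2, 207.5], [0.0, 0.0, 1.0]] [[0.321, 0.947, -0.0], [0.922, -0.313, 0.229], [0.217, -0.074, -0.973]] [0.412, 0.146, 0.385]
```

View pics/wrist1.png

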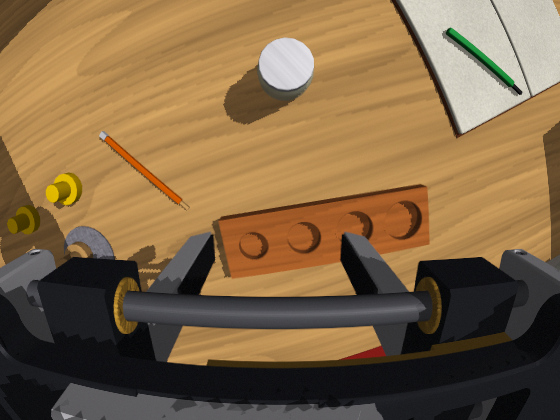

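The wrist view shows the four holes at (254,244), (305,236), (355,227) and (404,219), and all the gauge's corners except where fingers cross. I'll measure the gauge from it and compare with the top view.

```bash
cat >> h.py <<'E'
def fdirs(c,uv):
    n=cv2.fisheye.undistortPoints(np.asarray(uv,np.float64).reshape(-1,1,2),c['mtx'],np.zeros(4))[:,0]
    return np.c_[n,np.ones(len(n))]
def fray(c,uv,z):
    d=fdirs(c,uv)@c['R']; o=-c['R'].T@c['t']; return o+d*((z-o[2])/d[:,2])[:,None]
def fcloud(c):
    h,w=c['d'].shape; v,u=np.mgrid[:h,:w]
    P=fdirs(c,np.c_[u.ravel(),v.ravel()])*c['d'].reshape(-1,1)
    return ((P-c['t'])@c['R']).reshape(h,w,3)
E
python3 - <<'E'
from h import *
for n,cl,ry in (('wrist1',fcloud,fray),('top0',cloud,ray)):
    c=load(n); W=cl(c); z=W[...,2]; hsv=cv2.cvtColor(c['p'],cv2.COLOR_BGR2HSV)
    near=(np.hypot(W[...,0]-.542,W[...,1]-.167)<.17)
    if n=='wrist1': print('bench',np.median(z[100:150,330:400]),'top z',np.median(z[near&(z>.014)&(z<.03)]))
    top=near&(z>.014)&(z<.03)&(hsv[...,1]>130)
    m=cv2.morphologyEx(top.astype(np.uint8),cv2.MORPH_OPEN,np.ones((3,3)))
    cs=np.vstack([k[:,0] for k in cv2.findContours(m,cv2.RETR_EXTERNAL,cv2.CHAIN_APPROX_NONE)[0] if cv2.contourArea(k)>60])
    P=ry(c,cs,0.02)[:,:2]; rc=cv2.minAreaRect((P*1000).astype(np.float32)); print(n,'rect',np.round(rc[0],1),np.round(rc[1],1),rc[2])
    a=np.deg2rad(rc[2]); e=np.array([np.cos(a),np.sin(a)]); e*=np.sign(e[1]) if abs(e[1])>.5 else 1
    for y in (-93,-32,30,93): print('hole',y,np.round(np.array(rc[0])+y*e,1))
    # holes from depth: pixels lower than the top inside the rect
    f=np.array([-e[1],e[0]]); V=W[...,:2]*1000-np.array(rc[0])
    ins=(abs(V@e)<115)&(abs(V@f)<30)&(z<.0145)&(z>.0)
    nl,lab,st,ct=cv2.connectedComponentsWithStats(ins.astype(np.uint8))
    for i in range(1,nl):
        if st[i,4]>60: 
            q=W[lab==i]; print('low area',st[i,4],ct[i].round(1),ry(c,ct[i],.02)[0].round(4),np.median(q[:,2]).round(4))
    if n=='top0':
        s=(z>.0425)&(z<.06)&(np.hypot(W[...,0]-.472,W[...,1]+.171)<.025)
        v,u=np.nonzero(s); cc,rr=cv2.minEnclosingCircle(np.c_[u,v].astype(np.float32)); print('knob px',cc,rr,ry(c,cc,.05))
    m=(abs(hsv[...,0].astype(int)-125)<25)&(hsv[...,1]<60)&(z<.02)
c=load('top0');hsv=cv2.cvtColor(c['p'],cv2.COLOR_BGR2HSV)
E
```

```text
bench 0.00048736577513124133 top z 0.02039596730944425
wrist1 rect [542.7 167.3] [256.9  78.4] 80.74984741210938
hole -93 [527.8  75.5]
hole -32 [537.6 135.7]
hole 30 [547.6 196.9]
hole 93 [557.7 259.1]
low area 958 [400.7 219.6] [0.556  0.2564 0.02  ] 0.0065
low area 664 [353.9 224.6] [0.5423 0.198  0.02  ] 0.0066
low area 736 [303.2 237. ] [0.537  0.1358 0.02  ] 0.0066
low area 543 [253.4 244.8] [0.5273 0.0766 0.02  ] 0.0067
top0 rect [541.7 166.8] [257.1  76.1] 80.74323272705078
hole -93 [526.8  75. ]
hole -32 [536.6 135.2]
hole 30 [546.5 196.4]
hole 93 [556.7 258.6]
low area 449 [134.1 210.3] [0.5565 0.2566 0.02  ] 0.0076
low area 391 [165.7 215.2] [0.546  0.1956 0.02  ] 0.0078
low area 318 [197.5 219.7] [0.5364 0.1345 0.02  ] 0.0077
low area 242 [228.8 224.5] [0.5263 0.0746 0.02  ] 0.0076
knob px (361.68841552734375, 252.22463989257812) 6.692282199859619 [[ 0.47004218 -0.1711833   0.05      ]]
```

Emit:
play_rows(claw=[0.2,0.2,0.2,0.2,0.2,0.2,0.2,0.2,0.2,0.2], slide=[[-15,-47,0],[-15,-47,0],[-15,-47,0],[-15,-47,0],[-15,-47,0],[-15,-46,0],[0,0,40],[0,0,40],[0,0,0],[0,0,0]], twist=[0,0,0,0,0,0,0,0,0,0])

```text
t: 2.5
ee_pos: [0.4698, -0.1708, 0.3249]
orientation: [-0.001, 0.163, 0.987, 0.0]
force: [0.7, 0.2, 0.5]
width: 0.0752
grasp_force: 0.0
```

Run:
```python
from cell import r, eyes
from h import *
s=r.observe(); print({k:np.round(s[k],4).tolist() for k in ('t','ee_pos','orientation','force','width')})
c=eyes.camera_params('wrist'); p,d=eyes.read_camera('wrist')
c=dict(p=p,d=d,**c); np.savez('wrist2.npz',**c); cv2.imwrite('pics/wrist2.png',p)
W=fcloud(c); z=W[...,2]
n=np.hypot(W[...,0]-.47,W[...,1]+.171)<.035
for lo,hi,zz in ((.046,.056,.05),(.017,.024,.02)):
    K=W[n&(z>lo)&(z<hi)]; v,u=np.nonzero(n&(z>lo)&(z<hi))
    P=fray(c,np.c_[u,v],zz)[:,:2]*1000
    print(len(P),K[:,2].mean(),cv2.minEnclosingCircle(P.astype(np.float32)))
```

```text
{'t': 2.5, 'ee_pos': [0.4698, -0.1708, 0.3249], 'orientation': [-0.0005, 0.1627, 0.9867, 0.0002], 'force': [0.7139, 0.155, 0.519], 'width': 0.0752}
645 0.05038489542564905 ((471.2528076171875, -170.94818115234375), 11.99343490600586)
935 0.02049296795266534 ((471.6508483886719, -170.97555541992188), 21.61174964904785)
```

View pics/wrist2.png

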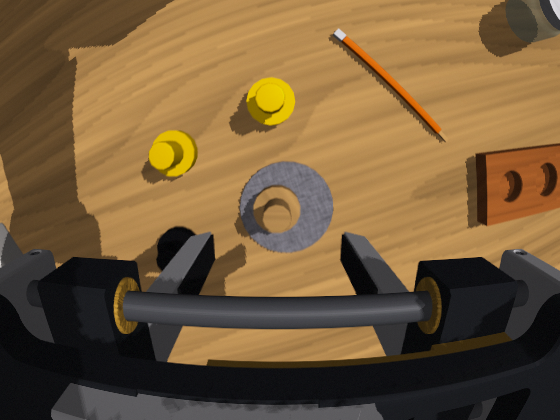

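The wrist view shows the stopper on the mat at (275,210), between the fingers. It has knob radius 12.0 mm and top z 50.4 mm as expected, and plug radius about 21.6 mm, which points to the 43 mm one. Now grasping the knob with the fingertips 3 mm above the plug shoulder.

Emit:
play_rows(claw=[0.4,0.4,0.4,0.4,0.4,0.4,0.4], slide=[[-1.5,0.3,10],[0,0,25],[0,0,25],[0,0,20],[0,0,15],[0,0,8],[0,0,0]], twist=[0,0,0,0,0,0,0])

```text
t: 3.25
ee_pos: [0.4714, -0.1718, 0.2216]
orientation: [-0.0, 0.163, 0.987, 0.0]
force: [-0.2, -0.5, 0.2]
width: 0.0564
grasp_force: 0.0
```

Emit:
play_rows(claw=[1,1,1,1,1,1,1,1], slide=[[0,0,0],[0,0,0],[0,0,0],[0,0,0],[0,0,0],[0,0,0],[0,0,0],[0,0,0]], twist=[0,0,0,0,0,0,0,0], squeeze=25)

```text
t: 4.05
ee_pos: [0.4714, -0.1721, 0.2222]
orientation: [0.0, 0.164, 0.987, -0.0]
force: [0.5, -0.2, 3.6]
width: 0.0236
grasp_force: 25.0
```

Emit:
play_rows(claw=[1,1,1,1,1,1,1,1,1,1], slide=[[0,0,-15],[0,0,-35],[4.5,42,0],[4.5,42,0],[4.5,42,0],[4.5,42,0],[4.5,42,0],[4.5,42,0],[0,0,0],[0,0,0]], twist=[0,0,0,0,0,0,0,0,0,0])

```text
t: 5.05
ee_pos: [0.5268, 0.0759, 0.2709]
orientation: [-0.001, 0.163, 0.987, -0.001]
force: [-0.2, -0.2, -0.7]
width: 0.0235
grasp_force: 25.0
```

```bash
cat > look.py <<'E'
import sys
from cell import r, eyes
from h import *
n=sys.argv[1]
c=eyes.camera_params('wrist'); s=r.observe(); p,d=eyes.read_camera('wrist')
print({k:np.round(s[k],4).tolist() for k in ('t','ee_pos','orientation','force','width')})
c=dict(p=p,d=d,**c); np.savez(n+'.npz',**c); cv2.imwrite(f'pics/{n}.png',p)
W=fcloud(c); z=W[...,2]; e=s['ee_pos']
near=np.hypot(W[...,0]-e[0],W[...,1]-e[1])<.03
# horizontal slices: plug shoulder and side, relative to TCP
zr=z-e[2]
for lo,hi in ((-.206,-.199),(-.212,-.206),(-.218,-.212)):
    m=near&(zr>lo)&(zr<hi); K=W[m]
    if len(K)>20:
        A=np.c_[2*K[:,:2],np.ones(len(K))]; x=np.linalg.lstsq(A,(K[:,:2]**2).sum(1),rcond=None)[0]
        print(lo,len(K),'circle',x[:2].round(4),np.sqrt(x[2]+x[0]**2+x[1]**2).round(4),'mid',K.mean(0).round(4),cv2.minEnclosingCircle((K[:,:2]*1000).astype(np.float32)))
K=W[near&(zr<-.14)]; print('lowest',np.percentile(K[:,2],[1,5,50,95]).round(4)-e[2])
E
python3 look.py wrist3
```

```text
{'t': 5.05, 'ee_pos': [0.5268, 0.0759, 0.2709], 'orientation': [-0.0007, 0.1625, 0.9867, -0.0005], 'force': [-0.2162, -0.2333, -0.7182], 'width': 0.0235}
-0.206 1118 circle [0.5185 0.079 ] 0.0117 mid [0.5134 0.0808 0.0691] ((519.635986328125, 78.50824737548828), 19.541175842285156)
-0.212 141 circle [0.5266 0.0763] 0.0212 mid [0.5093 0.082  0.062 ] ((521.302490234375, 77.82422637939453), 20.331941604614258)
-0.218 61 circle [0.5267 0.0763] 0.0213 mid [0.5098 0.0824 0.0574] ((517.7920532226562, 80.09148406982422), 18.9938907623291)
lowest [-0.25205801 -0.25095801 -0.18485801 -0.14705801]
```

View pics/wrist3.png

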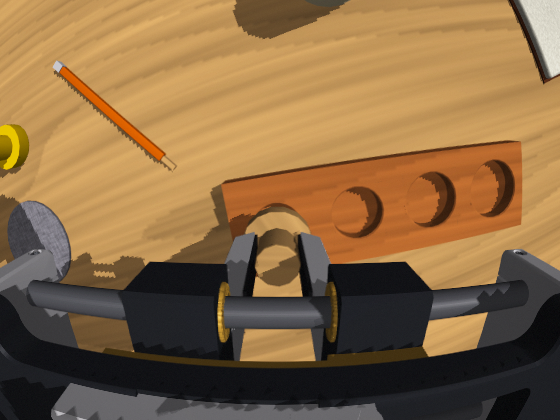

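The stopper sits upright in the fingers at (280,250), centred on the tool axis within 0.5 mm. The mat is empty, and hole 1 is directly beneath. Descending for the first trial.

Emit:
play_rows(claw=[1,1,1,1], slide=[[-0.7,-0.6,10],[0,0,14],[0,0,5],[0,0,0]], twist=[0,0,0,0])

```text
t: 5.5
ee_pos: [0.5267, 0.0736, 0.2405]
orientation: [-0.002, 0.164, 0.986, -0.0]
force: [-0.1, 0.6, 0.1]
width: 0.0236
grasp_force: 25.0
```

Emit:
play_rows(claw=[1,1,1], slide=[[0,0,1],[0,0,1],[0,0,0]], twist=[0,0,0])

```text
t: 5.8
ee_pos: [0.5276, 0.0743, 0.241]
orientation: [0.0, 0.164, 0.987, 0.0]
force: [0.6, 0.4, 0.3]
width: 0.0236
grasp_force: 25.0
```

Emit:
play_rows(claw=[1,1], slide=[[0,0,1],[0,0,0]], twist=[0,0])

```text
t: 6.0
ee_pos: [0.5275, 0.0744, 0.2398]
orientation: [0.0, 0.164, 0.987, 0.0]
force: [0.2, 0.5, -0.8]
width: 0.0236
grasp_force: 25.0
```

Emit:
play_rows(claw=[1,1], slide=[[0,0,1],[0,0,0]], twist=[0,0])

```text
t: 6.2
ee_pos: [0.5274, 0.0744, 0.2386]
orientation: [-0.0, 0.164, 0.987, 0.0]
force: [-0.2, -0.1, -2.4]
width: 0.0241
grasp_force: 25.0
```

Emit:
play_rows(claw=[1,1], slide=[[0,0,0.5],[0,0,0]], twist=[0,0])

```text
t: 6.4
ee_pos: [0.5275, 0.0744, 0.2382]
orientation: [0.0, 0.164, 0.987, 0.0]
force: [-0.6, -0.6, -1.2]
width: 0.0235
grasp_force: 25.0
```

Emit:
play_rows(claw=[1,1], slide=[[0,0,0.5],[0,0,0]], twist=[0,0])

```text
t: 6.6
ee_pos: [0.5275, 0.0744, 0.2382]
orientation: [0.0, 0.164, 0.987, 0.0]
force: [-0.8, -0.3, 2.8]
width: 0.0237
grasp_force: 25.0
```

Emit:
play_rows(claw=[1,1], slide=[[0,0,0.5],[0,0,0]], twist=[0,0])

```text
t: 6.8
ee_pos: [0.5275, 0.0744, 0.2382]
orientation: [0.0, 0.164, 0.987, 0.0]
force: [-1.7, 0.3, 5.4]
width: 0.0234
grasp_force: 25.0
```

Emit:
play_rows(claw=[1,1], slide=[[0,0,0.3],[0,0,0]], twist=[0,0])

```text
t: 7.0
ee_pos: [0.5275, 0.0744, 0.2382]
orientation: [0.0, 0.164, 0.987, 0.0]
force: [-2.5, -0.1, 6.6]
width: 0.0234
grasp_force: 25.0
```

Trial on hole 1: it stayed on the mouth (TCP z stopped at 0.2382) with about 6 N. Going to hole 2.

Emit:
play_rows(claw=[1,1,1,1,1,1,1], slide=[[0,0,-4],[0,0,-10],[5,30,0],[5.5,30.5,0],[0,0,5],[0,0,5],[0,0,0]], twist=[0,0,0,0,0,0,0])

```text
t: 7.7
ee_pos: [0.5366, 0.1344, 0.2396]
orientation: [-0.001, 0.164, 0.986, -0.001]
force: [-0.2, -0.2, -1.0]
width: 0.0234
grasp_force: 25.0
```

Emit:
play_rows(claw=[1,1], slide=[[0,0,0],[0,0,0]], twist=[0,0])

```text
t: 7.9
ee_pos: [0.5371, 0.1343, 0.241]
orientation: [0.0, 0.164, 0.986, -0.0]
force: [0.1, 0.8, -1.0]
width: 0.0236
grasp_force: 25.0
```

Emit:
play_rows(claw=[1,1,1,1], slide=[[0.3,0.8,0],[0,0,1.5],[0,0,1],[0,0,0]], twist=[0,0,0,0])

```text
t: 8.3
ee_pos: [0.537, 0.1358, 0.2382]
orientation: [-0.0, 0.164, 0.987, -0.0]
force: [-0.2, -0.6, -1.1]
width: 0.0234
grasp_force: 25.0
```

Emit:
play_rows(claw=[1,1,1], slide=[[0,0,0.5],[0,0,0.5],[0,0,0]], twist=[0,0,0])

```text
t: 8.6
ee_pos: [0.5371, 0.1359, 0.2381]
orientation: [0.0, 0.164, 0.987, 0.0]
force: [-1.9, -0.9, 4.1]
width: 0.0234
grasp_force: 25.0
```

Emit:
play_rows(claw=[1,1,1], slide=[[0,0,0.5],[0,0,0.3],[0,0,0]], twist=[0,0,0])

```text
t: 8.9
ee_pos: [0.5372, 0.1358, 0.238]
orientation: [0.0, 0.164, 0.987, 0.0]
force: [-2.9, -2.3, 7.1]
width: 0.0234
grasp_force: 25.0
```

Hole 2: stayed on the mouth again (z 0.2381, 7 N). The plug radius of about 21.4 mm measured earlier agrees that it is too large. On to hole 3.

Emit:
play_rows(claw=[1,1,1,1,1,1,1,1], slide=[[0,0,-4],[0,0,-10],[5,30,0],[5,30.8,0],[0,0,5],[0,0,5],[0,0,0],[0,0,0]], twist=[0,0,0,0,0,0,0,0])

```text
t: 9.7
ee_pos: [0.5471, 0.1958, 0.2401]
orientation: [-0.0, 0.164, 0.986, -0.0]
force: [0.2, -0.2, -1.1]
width: 0.0236
grasp_force: 25.0
```

```bash
python3 look.py wrist4
```

```text
{'t': 9.7, 'ee_pos': [0.5471, 0.1958, 0.2401], 'orientation': [-0.0005, 0.1642, 0.9864, -0.0003], 'force': [0.2125, -0.2257, -1.0977], 'width': 0.0236}
-0.206 1123 circle [0.5388 0.199 ] 0.0117 mid [0.5338 0.2007 0.0383] ((539.9544067382812, 198.48849487304688), 19.525720596313477)
-0.212 137 circle [0.5469 0.1964] 0.0211 mid [0.5299 0.2025 0.0312] ((541.6600341796875, 197.9512481689453), 20.31100082397461)
-0.218 64 circle [0.5477 0.1962] 0.022 mid [0.5301 0.2027 0.0264] ((535.7813110351562, 202.41848754882812), 19.778873443603516)
lowest [-0.23341415 -0.22021415 -0.18241415 -0.14681415]
```

Stopper at (547.0, 196.4) against hole 3 at (547.1, 196.7). Pressing down in small steps.

Emit:
play_rows(claw=[1,1,1,1], slide=[[0,0.3,1],[0,0,1],[0,0,1],[0,0,0]], twist=[0,0,0,0])

```text
t: 10.15
ee_pos: [0.5473, 0.1968, 0.2374]
orientation: [-0.0, 0.164, 0.987, -0.0]
force: [0.9, -0.1, -0.4]
width: 0.0232
grasp_force: 25.0
```

Emit:
play_rows(claw=[1,1,1], slide=[[0,0,0.7],[0,0,0.7],[0,0,0]], twist=[0,0,0])

```text
t: 10.45
ee_pos: [0.5473, 0.197, 0.2361]
orientation: [-0.0, 0.164, 0.987, 0.0]
force: [0.2, -0.2, -1.2]
width: 0.0236
grasp_force: 25.0
```

Emit:
play_rows(claw=[1,1], slide=[[0,0,0.7],[0,0,0]], twist=[0,0])

```text
t: 10.65
ee_pos: [0.5474, 0.1969, 0.2355]
orientation: [0.0, 0.164, 0.987, 0.0]
force: [0.3, -0.1, -0.6]
width: 0.0234
grasp_force: 25.0
```

It is entering freely (z 0.2355 with no force). Home is at about 0.224.

Emit:
play_rows(claw=[1,1,1,1], slide=[[0,0,1.5],[0,0,1.5],[0,0,1],[0,0,0]], twist=[0,0,0,0])

```text
t: 11.05
ee_pos: [0.5474, 0.1969, 0.2314]
orientation: [0.0, 0.164, 0.987, 0.0]
force: [0.6, -0.7, -0.8]
width: 0.0235
grasp_force: 25.0
```

Emit:
play_rows(claw=[1,1,1,1], slide=[[0,0,1.5],[0,0,1.5],[0,0,1],[0,0,0]], twist=[0,0,0,0])

```text
t: 11.45
ee_pos: [0.5474, 0.1969, 0.2274]
orientation: [0.0, 0.164, 0.987, 0.0]
force: [2.3, -0.3, -0.5]
width: 0.0232
grasp_force: 25.0
```

Emit:
play_rows(claw=[1,1,1,1], slide=[[0,0,1],[0,0,1],[0,0,1],[0,0,0]], twist=[0,0,0,0])

```text
t: 11.85
ee_pos: [0.5474, 0.1969, 0.2245]
orientation: [0.0, 0.164, 0.987, 0.0]
force: [1.7, -0.8, -0.7]
width: 0.0235
grasp_force: 25.0
```

Emit:
play_rows(claw=[1,1,1], slide=[[0,0,0.5],[0,0,0.5],[0,0,0]], twist=[0,0,0])

```text
t: 12.15
ee_pos: [0.5474, 0.1969, 0.2242]
orientation: [0.0, 0.164, 0.987, 0.0]
force: [0.5, -0.8, 3.5]
width: 0.0239
grasp_force: 25.0
```

Emit:
play_rows(claw=[0.55,0.55,0.55,0.55,0.55,0.55], slide=[[0,0,0],[0,0,0],[0,0,0],[0,0,0],[0,0,0],[0,0,0]], twist=[0,0,0,0,0,0])

```text
t: 12.75
ee_pos: [0.5472, 0.197, 0.2233]
orientation: [-0.0, 0.164, 0.987, 0.0]
force: [0.4, 0.1, 0.3]
width: 0.0421
grasp_force: 0.0
```

Emit:
play_rows(claw=[0.55,0.55,0.55,0.55,0.55,0.55,0.55], slide=[[0,0,-10],[0,0,-30],[0,0,-40],[0,0,-40],[0,0,-30],[0,0,0],[0,0,0]], twist=[0,0,0,0,0,0,0])

```text
t: 13.45
ee_pos: [0.5473, 0.1969, 0.3747]
orientation: [0.001, 0.164, 0.987, 0.001]
force: [0.3, 0.5, -0.7]
width: 0.0421
grasp_force: 0.0
```

Run:
```python
from cell import r, eyes
from h import *
c=eyes.camera_params('wrist'); p,d=eyes.read_camera('wrist'); s=r.observe(); print(s['ee_pos'])
c=dict(p=p,d=d,**c); cv2.imwrite('pics/wrist5.png',p)
W=fcloud(c); z=W[...,2]; n=np.hypot(W[...,0]-.547,W[...,1]-.197)<.03
for lo,hi,zz in ((.045,.06,.052),(.0205,.025,.022)):
    m=n&(z>lo)&(z<hi); v,u=np.nonzero(m)
    print(len(u),W[m][:,2].mean(),cv2.minEnclosingCircle((fray(c,np.c_[u,v],zz)[:,:2]*1000).astype(np.float32)))
m=n&(z>.046); A=np.c_[W[m][:,:2],np.ones(m.sum())]; print('slope',np.linalg.lstsq(A,W[m][:,2],rcond=None)[0])
```

```text
[0.54705035 0.19684522 0.372851  ]
479 0.05218278232298167 ((547.1084594726562, 197.78285217285156), 12.038559913635254)
1282 0.021878155096754177 ((546.7697143554688, 197.23875427246094), 29.95853042602539)
slope [-3.66182126  1.26025872  1.96413015]
```

View pics/wrist5.png

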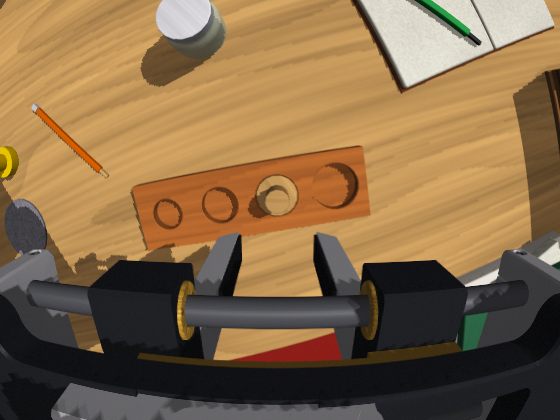

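The stopper stands in hole 3 at (276,196), knob top at z 52.2 mm (home is 52 mm) and about 1 mm off the hole axis. The gripper is clear, and the mat at (26,222) is empty. Handing in.

```bash
python3 -c "
from cell import r
print(r.sign_off())"
```

```text
the job is handed in; nothing more can be done
None
```

The mat stopper stayed on the mouths of holes 1 and 2 at about 7 N and now stands fully home, released, in hole 3 (so it is the 43 mm one); the job is handed in, but no verdict came back.

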